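# Set the end stop and square the bar on the wire cutter

### The job

Get the wire cutter ready for the next cut, working only by pushing with the fingertips: nothing is to be gripped or lifted. First slide the cutter's blue end stop along its fence until its pointer stands over the strip of red tape on the front edge of the bed; then push the soft white bar, gently, so that its long side lies flat against the aluminium fence and its end touches the stop, with the pointer still over the tape. Leave the cut portions, the flour shaker and the brush where they are.

Things in the scene. Friction and masses are not known exactly. Their poses are not given: they have to be found in the camera images.
- cutter: wire cutter fixed to the counter: light wooden bed 140 x 360 mm, its top 26 mm above the counter. Origin on the counter under the middle of the bed; x points across the bed to the fence (away from the robot), y along the bed to the stop's end (the robot's left), z up. The bed's front edge is at x = -70 mm, its ends at y = +180 and -180 mm
- fence (a point): foot of the aluminium fence's face (facing the cutter's -x) at the middle of the bed: cutter x = 52 mm, y = 0, on the bed's top. The fence runs along the whole back of the bed, 10 mm thick, 16 mm high above the bed; the bar's long side goes against this face. Axes as the cutter's
- bow_pivot (a point): pivot of the steel wire bow, at cutter x = 86 mm, y = 5 mm, 48 mm above the counter. The bow is folded back behind the fence and stays there; bracket, bow and black cross grip lie within cutter x = 66 to 264 mm and y = -40 to 50 mm, up to 62 mm above the counter
- stop (a joint): position of the blue end stop along the fence in m: 0 at the left end of its travel, grows as it slides right (to the cutter's -y), at most 0.12; the middle of its blade is at cutter y = 155 mm minus this value. It slides with a friction of about 6 N and stays where it is left
- stop_face (a point): on the stop's blade, on its face towards the bar (facing cutter -y), at cutter x = 28 mm, 15 mm above the bed. The blue blade is 12 mm thick along y, spans cutter x = -42 to 52 mm, top 30 mm above the bed. The aluminium carriage on the fence is 36 mm wide along y (centred on the blade), lies behind the fence's face, x = 53 to 75 mm; its black knob rises 44 mm above the bed. Axes as the cutter's
- stop_pointer (a point): tip of the thin dark pointer at the front end of the stop, in line with the middle of the blade, 2 mm above the bed, at cutter x = -58 mm. Axes as the cutter's
- tape_mark: strip of red tape stuck on the bed's front margin and over its front edge, 12 mm wide along the cutter's y, 22 mm long along x; origin at the middle of the strip, on the bed's top; its axes are the cutter's. The stop always starts to the left (+y) of it
- bar: soft white uncut bar with reddish spots, 47 mm (its x) x 152 mm (its y) x 34 mm high, about 0.24 kg; loose on the bed, to the right (-y) of the stop, roughly along the fence; origin at the centre of its underside. Friction on the bed about 2 N
- portion_a: two cut white pieces side by side, 34 x 38 x 30 mm, on the small steel tray left of the cutter; origin under the centre; to be left alone
- portion_b: a second such pair of pieces, 34 x 38 x 30 mm, on the same tray (170 x 105 mm, 14 mm high); origin under the centre; to be left alone
- flour_shaker: steel flour shaker, 61 mm across, 84 mm high, standing behind the cutter's right end; origin at the centre of its underside; to be left alone
- pastry_brush: flat wooden brush 180 mm long (along its y), 44 mm wide, 13 mm high, lying in front of the cutter, right; origin under its centre; to be left alone

How it is judged (in metres and radians):
On the way:
1. the stop's pointer stands over the tape while the bar is still clear of the stop (y of stop_pointer in the frame of tape_mark between -0.007 and 0.007 m and y of bar in the frame of stop_face below -0.085 m), for 0.2 s.
At the end, for the whole second after the job is handed in: the pointer is over the tape (within 7 mm of the strip's middle); the bar lies flat on the bed, parallel to the fence within 2 degrees, its long side within 3 mm of the fence and its end within 3.5 mm of the stop, at rest (y of stop_pointer in the frame of tape_mark between -0.007 and 0.007 m and y of bar in the frame of stop_face above -0.0795 m and x of bar in the frame of cutter above 0.0255 m and z of bar in the frame of cutter below 0.029 m and angle between the y axis of bar and the y axis of cutter, either way round below 0.035 rad and angle between bar's own z axis and vertical below 0.05 rad and linear speed of bar below 0.01 m/s); the robot touches nothing.
It fails at once if the bar was lifted off the bed or tipped (z of bar in the frame of cutter above 0.036 m or angle between bar's own z axis and vertical above 0.2 rad).
It fails at once if the soft bar was squeezed or pressed hard (over 30 N) (contact force between the fingers and bar above 30 N).
It fails at once if the stop was gripped or forced (over 35 N) (contact force between the fingers and stop above 35 N).
It fails at once if the cut portions, the flour shaker or the brush were disturbed (distance of any of portion_a, portion_b, flour_shaker, pastry_brush from where it was at the start of the episode above 0.015 m).
It also fails if it takes over 58 s, if anything falls off the work surface, if the arm or the gripper's body presses on something with over 40 N, if the wrist force passes 120 N, or if a joint passes its speed limit or range.

### The arm

A 7-joint arm with a two-finger parallel gripper is mounted at the origin on a cart in front of the work surface, level with it; the furniture and walls round the work are solid. World frame = base frame: x ahead of the robot, y to its left, z up, the work surface at z = 0. Lengths are in mm, angles in rad, forces in N, time in s.
With the tool pointing down it reaches from about 425 to 925 mm from the base axis. Payload 6.8 kg.
Tool frame: the origin (TCP) lies on the centre line of the jaws, within the pads' length; the fingertips stand 11 mm ahead of it and the grasp point (between the pads) lies 8 mm behind it (arm.tip_reach is the distance from the TCP to the fingertips, in mm); z points along the fingers, y is the line along which they close (so a half turn about z gives the same grasp; the last joint's range is limited). The gripper opens to 85 mm and grips with 20 to 120 N. Pads are 22 mm wide; open, the fingers measure 114 mm over their backs; the gripper's body (76 mm by 85 mm) begins 54 mm behind the grasp point. The pads swing forward as they close: fully open they stand 13 mm farther back than shut.
Start: joints at [1.169, 0.477, 0.022, 1.555, -0.011, 1.109, -0.083], TCP at [195.484, -646.091, 209.808] pointing down, gripper open.
Joint ranges: [-2.96, 2.96], [-0.34, 2.1], [-1.41, 1.46], [0.24, 2.44], [-1.37, 4.51], [0.17, 1.92], [-2.96, 2.96]. Speed limits (rad/s): [2.39, 2.39, 3.14, 3.14, 3.14, 3.14, 3.14].

### API

Orientations are given as a rotation vector (axis times angle).
In Python, from rig import arm, effector, planner, eyes, workorder gives the robot as it stands. Calls block until the motion is done:
- arm.reach(position, orientation): joint-space move of the TCP to a pose.
- arm.servo_line(position, orientation=None, vel=150, guard=None): straight line of the TCP; orientation=None keeps the orientation; vel is the mean speed in mm/s. With guard (N) it stops when the force on the tool has changed by that much, and returns True; else False.
- arm.move_joints(angles): joint-space move.
- effector.command_gripper(opening): opening from 0.0 (shut) to 1.0 (fully open); the grip force is fixed at half the most; returns when the fingers have stopped.
- arm.hold(seconds).
- planner.ik(position, orientation): joint angles nearest the present ones, or None.
- arm.get_obs(): the state.
- eyes.grab_frame(name): name is "scene" or "side" or "wrist"; returns (picture, depth): 480x640x3 uint8, blue, green, red; 480x640 float32, mm along the optical axis (not along the pixel's ray), 0 where there is no reading.
- eyes.camera_info(name): a dict with "fx", "fy", "cx", "cy" (pixels), "position" and "orientation" of the camera in the world; the wrist camera has in their place "mount" (4x4, takes a point from camera to tool coordinates, whose origin is the TCP and whose axes are the flange's). Camera axes: x right, y down, z forward; pixel columns grow to the right and rows downward; lengths in mm; the calibration is good to about 2 mm. A picture is of the moment at which its call begins: read the wrist's pose just before it. camera_info takes no time and is no camera call.
A pose or a line that the arm cannot do raises arm.PlanningError and nothing moves.
- workorder.close_job(): hands the job in; it is judged then, once.
The state is a dict: "time_s": time; "joint_positions": joint angles; "joint_velocities": joint speeds; "joint_efforts": joint torques, N m; "ee_pos": TCP position; "tcp_rot": TCP orientation; "wrist_force": force on the tool from outside, world axes, zero at the start; "moment": the same for the moment, N m; "grip_width": opening from 0.0 (shut) to 1.0 (fully open); "grip_force": force on a finger pad.
Only numpy, scipy, OpenCV 4.12 (cv2) and the standard library are available. Lean on these libraries where they do the work, as an engineer would, in place of code of your own. Each camera call takes 0.05 s, during which the arm holds its last target. There are 200 camera calls.

## Working session

There is one attempt and no reset: what is moved stays moved. The work goes in short steps, each a Python script; the robot and the scene stay as the last script left them, time stands still between calls to the robot, and variables do not carry over. Pictures are saved under pics/ and viewed, at most 10 in all, crops included, and the job is handed in when it is done.

```bash
mkdir -p pics; ls; cat > h.py <<'E'
import numpy as np, cv2
from scipy.spatial.transform import Rotation as R
from rig import arm, effector, planner, eyes, workorder
def cam(name):
    i=eyes.camera_info(name)
    if 'mount' in i:
        o=arm.get_obs(); T=np.eye(4); T[:3,:3]=R.from_rotvec(o['tcp_rot']).as_matrix(); T[:3,3]=o['ee_pos']
        T=T@np.array(i['mount'])
    else:
        T=np.eye(4); q=np.array(i['orientation'])
        T[:3,:3]=R.from_rotvec(q).as_matrix() if q.size==3 else q; T[:3,3]=i['position']
    return i,T
def plane(px,i,T,z):
    px=np.atleast_2d(px).astype(float)
    d=np.c_[(px[:,0]-i['cx'])/i['fx'],(px[:,1]-i['cy'])/i['fy'],np.ones(len(px))]@T[:3,:3].T
    return T[:3,3]+d*((z-T[2,3])/d[:,2])[:,None]
def cloud(dep,i,T):
    v,u=np.mgrid[:480,:640]; d=dep
    P=np.stack([(u-i['cx'])/i['fx']*d,(v-i['cy'])/i['fy']*d,d],-1)
    return P@T[:3,:3].T+T[:3,3]
E
python3 - <<'E'
from h import *
for n in('scene','side'):
    i,T=cam(n); p,d=eyes.grab_frame(n); cv2.imwrite(f'pics/{n}0.png',p); np.savez(f'{n}0.npz',p=p,d=d,T=T)
    print(n,i)
print(arm.get_obs()['tcp_rot'],eyes.camera_info('wrist'))
E
```

```text
pics
scene {'fx': 519.8826131925987, 'fy': 519.8826131925987, 'cx': 322.66596205821725, 'cy': 239.03867143979448, 'position': array([ 111.49534972,  816.31602192, 1040.02653242]), 'orientation': array([-0.79942916,  2.64954962, -1.02054496])}
side {'fx': 519.9855724107194, 'fy': 519.9855724107194, 'cx': 321.42928979571, 'cy': 241.70523992783225, 'position': array([ 285.69556909, -950.14129153,  714.01509468]), 'orientation': array([-2.12143787,  0.25564694, -0.16529766])}
[-3.10617087e+00 -4.59599419e-01  5.66857329e-04] {'fx': 386.8696183873262, 'fy': 386.8696183873262, 'cx': 316.6822692327761, 'cy': 246.9125820576347, 'mount': array([[-3.58031475e-04, -9.64707332e-01, -2.63324203e-01,
         6.69532634e+01],
       [ 9.99999153e-01, -1.59339554e-05, -1.30128399e-03,
         9.68267417e-02],
       [ 1.25116241e-03, -2.63324446e-01,  9.64706521e-01,
        -1.64688671e+02],
       [ 0.00000000e+00,  0.00000000e+00,  0.00000000e+00,
         1.00000000e+00]])}
```

View pics/scene0.png

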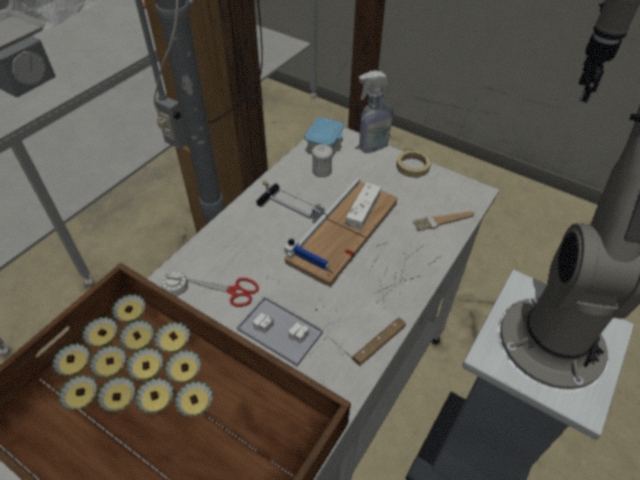

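View pics/side0.png

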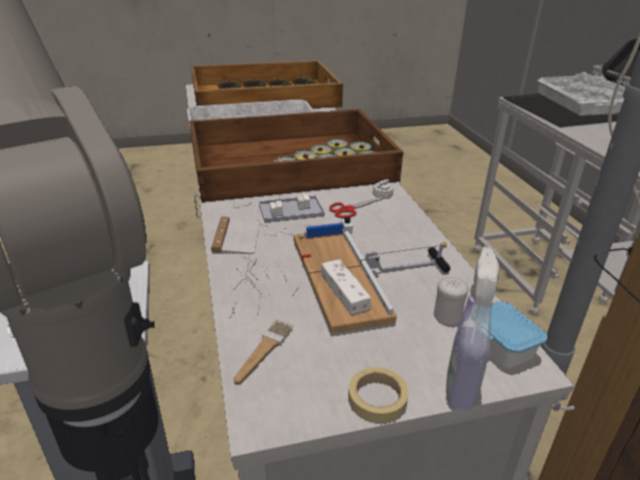

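The scene view shows the bed with corners near (286,262), (331,282) and (397,200). The blue stop is at (310,257), the tape at (349,252) and the bar at (363,205). The side view has the tape at (306,256), the stop at (323,230) and the bar at (345,285), turned slightly off the fence.

```bash
cat >> h.py <<'E'
def masks(p,roi=None):
    hsv=cv2.cvtColor(p,cv2.COLOR_BGR2HSV); H,S,V=[hsv[...,k].astype(int) for k in range(3)]
    m=dict(wood=(H>=5)&(H<=20)&(S>70)&(V>70),red=((H<5)|(H>174))&(S>150)&(V>80),blue=(H>100)&(H<125)&(S>130)&(V>40),white=(S<40)&(V>190))
    if roi is not None:
        for k in m: m[k]=m[k]&roi
    return m
def big(m):
    n,l,s,c=cv2.connectedComponentsWithStats(m.astype(np.uint8)); k=1+np.argmax(s[1:,4]); return l==k
def analyse(p,d,i,T,roi):
    C=cloud(d,i,T); m=masks(p,roi); out={}
    for k,z in(('wood',26),('red',26),('blue',56)):
        mm=m[k]
        if mm.sum()<5: continue
        mm=big(mm); v,u=np.nonzero(mm)
        P=plane(np.c_[u,v],i,T,z); r=cv2.minAreaRect(P[:,:2].astype(np.float32))
        print(k,len(u),'px',np.c_[u,v].mean(0).round(),'rect@z',np.round(cv2.boxPoints(r),1).tolist(),'ctr',np.round(r[0],1),'z pct',np.percentile(C[mm][:,2],[5,50,95]).round(1))
        out[k]=P
    top=(C[...,2]>50)&(C[...,2]<70)&m['white']
    if top.sum()>5:
        mm=big(top); v,u=np.nonzero(mm); P=plane(np.c_[u,v],i,T,60); r=cv2.minAreaRect(P[:,:2].astype(np.float32))
        print('bar',len(u),'rect',np.round(cv2.boxPoints(r),1).tolist(),'ctr',np.round(r[0],1),np.round(r[1],1),r[2],'z',np.percentile(C[mm][:,2],[5,50,95]).round(1))
    return C,m
E
python3 - <<'E'
from h import *
for n,(a,b,c,e) in dict(scene=(270,170,405,290),side=(285,215,400,335)).items():
    f=np.load(n+'0.npz'); i,_=cam(n); roi=np.zeros((480,640),bool); roi[b:e,a:c]=1
    print(n); analyse(f['p'],f['d'],i,f['T'],roi)
E
```

```text
scene
wood 3536 px [341. 237.] rect@z [[501.79998779296875, 164.0], [504.5, -201.60000610351562], [644.4000244140625, -200.60000610351562], [641.5999755859375, 165.10000610351562]] ctr [573.1 -18.3] z pct [21.7 26.6 30.3]
red 13 px [350. 252.] rect@z [[507.20001220703125, 44.5], [523.5, 44.5], [523.5, 50.20000076293945], [507.20001220703125, 50.29999923706055]] ctr [515.3  47.4] z pct [24.5 27.  29.4]
blue 245 px [310. 257.] rect@z [[530.5, 126.80000305175781], [626.2000122070312, 124.5], [626.7000122070312, 147.3000030517578], [531.0, 149.60000610351562]] ctr [578.6 137.1] z pct [40.1 54.  59.2]
side
wood 3945 px [339. 283.] rect@z [[500.8999938964844, 155.3000030517578], [503.79998779296875, -219.8000030517578], [646.0999755859375, -218.6999969482422], [643.2000122070312, 156.39999389648438]] ctr [573.5 -31.7] z pct [15.8 27.9 30.5]
red 22 px [344. 216.] rect@z [[637.0, 218.89999389648438], [679.4000244140625, 209.5], [681.7999877929688, 220.1999969482422], [639.4000244140625, 229.6999969482422]] ctr [659.4 219.6] z pct [ 5.4  9.  11.5]
blue 331 px [324. 230.] rect@z [[528.0, 134.39999389648438], [528.5999755859375, 90.5], [625.7999877929688, 91.9000015258789], [625.2000122070312, 135.6999969482422]] ctr [576.9 113.1] z pct [34.9 48.3 58.7]
bar 756 rect [[531.5, -31.5], [555.7999877929688, -177.8000030517578], [599.2000122070312, -170.60000610351562], [574.7999877929688, -24.299999237060547]] ctr [ 565.3 -101.1] [ 43.9 148.3] 9.446375846862793 z [60.2 62.2 64.3]
```

```bash
python3 - <<'E'
from h import *
effector.command_gripper(0.0)
rv=[np.pi,0,0]
arm.reach([585,-20,235],rv)
i,T=cam('wrist'); p,d=eyes.grab_frame('wrist'); cv2.imwrite('pics/w0.png',p); np.savez('w0.npz',p=p,d=d,T=T)
C=cloud(d,i,T); roi=(C[...,0]>470)&(C[...,0]<660)&(C[...,1]>-230)&(C[...,1]<190)
analyse(p,d,i,T,roi); o=arm.get_obs(); print(o['time_s'],o['ee_pos'],o['wrist_force'])
E
```

```text
wood 17802 px [234. 226.] rect@z [[507.20001220703125, 156.0], [508.79998779296875, -16.600000381469727], [628.4000244140625, -15.5], [626.7999877929688, 157.10000610351562]] ctr [567.8  70.3] z pct [25.2 26.5 27.8]
red 202 px [246. 278.] rect@z [[506.8999938964844, 56.5], [507.1000061035156, 45.79999923706055], [526.7999877929688, 46.099998474121094], [526.7000122070312, 56.79999923706055]] ctr [516.9  51.3] z pct [26.1 27.2 28.4]
blue 2234 px [153. 218.] rect@z [[535.7999877929688, 136.10000610351562], [536.0, 115.80000305175781], [629.0, 116.5999984741211], [628.7999877929688, 136.89999389648438]] ctr [582.4 126.4] z pct [34.9 55.5 57.6]
bar 2552 rect [[547.9000244140625, -119.80000305175781], [557.0, -177.1999969482422], [598.2999877929688, -170.6999969482422], [589.2999877929688, -113.30000305175781]] ctr [ 573.1 -145.2] [41.9 58.2] 8.921854972839355 z [59.  60.2 61.5]
3.525 [585.05070405 -21.08706541 234.92016539] [ 0.89139522 -0.03515483  0.23705642]
```

View pics/w0.png

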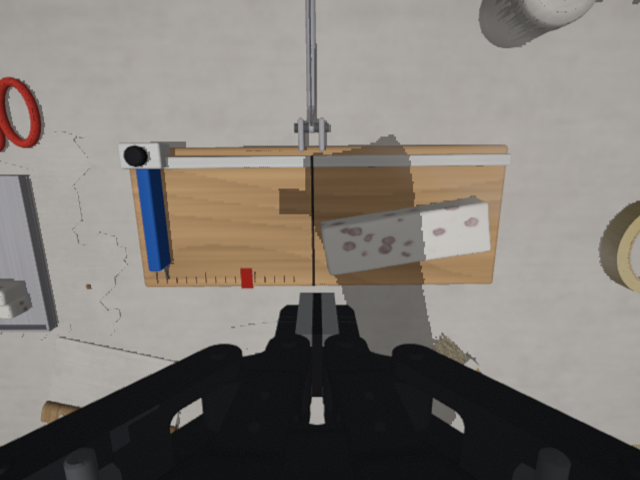

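The wrist view shows the blade at u≈140–168, the tape at (247,277), the bed's front corners at (146,287) and (492,283), and the bar skewed about 9° with its left end nearer the robot. I'll push the stop from its left with the fingers shut.

```bash
cat >> h.py <<'E'
def st(t=''):
    o=arm.get_obs(); print(t,round(o['time_s'],2),np.round(o['ee_pos'],1),'F',np.round(o['wrist_force'],1)); return o
def look(name,pos,rv=[np.pi,0,0]):
    i,T=cam('wrist'); p,d=eyes.grab_frame('wrist'); cv2.imwrite(f'pics/{name}.png',p); np.savez(name+'.npz',p=p,d=d,T=T); return i,T,p,d
E
python3 - <<'E'
from h import *
f=np.load('w0.npz'); i,_=cam('wrist')
print('corners',plane([[146,287],[492,283],[170,168],[505,165]],i,f['T'],26).round(1).tolist())
rv=[np.pi,0,0]
arm.reach([605,172,120],rv)
arm.servo_line([605,172,47],vel=100); arm.hold(0.2); st('down')
hit=arm.servo_line([605,142,47],vel=40,guard=3); o=st(f'contact {hit}')
y=o['ee_pos'][1]
hit=arm.servo_line([605.6,y-76.5,47],vel=35,guard=22); st(f'pushed {hit}')
E
```

```text
corners [[507.3, 155.3, 26.0], [511.1, -200.6, 26.0], [627.7, 118.3, 26.0], [629.8, -199.0, 26.0]]
down 5.51 [605.5 172.2  47.8] F [0.1 0.5 0.6]
contact False 6.41 [605.  142.4  47. ] F [-0.7  0.2 -0.3]
pushed False 8.73 [605.6  66.1  47. ] F [ 0.9  0.  -0.2]
```

```bash
python3 - <<'E'
from h import *
arm.hold(0.1); st('a')
p,d=eyes.grab_frame('wrist'); cv2.imwrite('pics/w1.png',p)
E
```

```text
a 8.83 [605.6  66.   47. ] F [0.2 0.5 0. ]
```

View pics/w1.png

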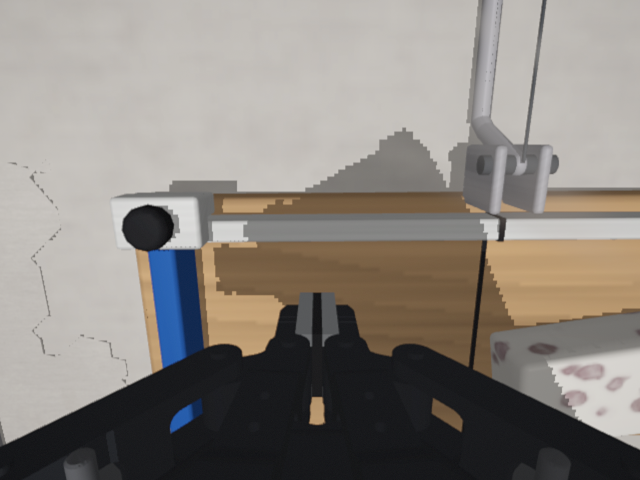

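The stop hasn't moved (blade still at u≈175) although the fingers are at (318,295), to its right. They crossed the blade without touching it, so I'll check the tip height from depth.

```bash
python3 - <<'E'
from h import *
print(arm.tip_reach, arm.get_obs()['grip_width'])
i,T=cam('wrist'); p,d=eyes.grab_frame('wrist'); C=cloud(d,i,T)
for v in (285,290,296,300,310,320,335): print(v,C[v,326].round(1),C[v,308].round(1),p[v,326])
for uv in((175,260),(150,230),(190,214),(175,330),(260,330),(350,260),(260,220)): print(uv,C[uv[1],uv[0]].round(1))
M=np.linalg.inv(np.array(i['mount']))
for z in (0,11,24):
  q=M@[0,0,z,1]; print(z,q[0]/q[2]*i['fx']+i['cx'],q[1]/q[2]*i['fy']+i['cy'],q[2])
E
```

```text
11.0 -0.004479504829830715
285 [601.4  61.5  25.5] [601.8  70.7  26.5] [ 69  96 122]
290 [599.3  61.5  27.1] [599.3  70.7  27. ] [ 67  95 120]
296 [617.   62.7  77.6] [617.1  69.4  77.8] [91 89 88]
300 [616.9  62.8  81.1] [616.6  69.3  80.5] [90 89 87]
310 [616.6  62.9  89.1] [616.7  69.1  89.4] [91 89 87]
320 [616.9  63.1  97.4] [616.7  68.9  97.1] [90 88 87]
335 [616.4  63.3 106.6] [616.5  68.7 106.8] [111 109 108]
(175, 260) [624.  126.2  55.1]
(150, 230) [640.5 128.6  70.4]
(190, 214) [644.3 117.1  58.2]
(175, 330) [591.8 129.   56.1]
(260, 330) [576.6  96.1  26.6]
(350, 260) [615.2  49.6  26.8]
(260, 220) [638.7  91.5  42.4]
0 317.1255188891122 293.32156595292474 176.5222372051154
11 317.1358744471332 284.6927810954811 187.13279730992517
24 317.14669389831715 275.67745653707703 199.67255016106398
```

```bash
python3 - <<'E'
from h import *
st()
for n in('scene','side'):
    i,T=cam(n); p,d=eyes.grab_frame(n); C=cloud(d,i,T)
    m=(abs(C[...,0]-605)<25)&(abs(C[...,1]-66)<25)&(C[...,2]>30)
    P=C[m]; P=P[np.argsort(P[:,2])]; print(n,len(P)); print(P[:12].round(0).tolist())
    for z in range(30,130,10):
        q=P[(P[:,2]>=z)&(P[:,2]<z+10)]
        if len(q): print(z,q.min(0).round(0),q.max(0).round(0))
    q=np.linalg.inv(T)@[605,66,47,1]; u,v=int(q[0]/q[2]*i['fx']+i['cx']),int(q[1]/q[2]*i['fy']+i['cy']); print(u,v)
    c=p[v-60:v+40,u-65:u+65]; cv2.imwrite(f'pics/{n}1.png',cv2.resize(c,None,fx=4,fy=4,interpolation=cv2.INTER_CUBIC))
a,b=cv2.imread('pics/scene1.png'),cv2.imread('pics/side1.png'); cv2.imwrite('pics/both1.png',cv2.resize(np.hstack([a,b]),(800,308)))
E
```

```text
8.93 [605.6  66.   47. ] F [-0.1 -0.2  0.7]
scene 692
[[597.0, 81.0, 30.0], [592.0, 74.0, 30.0], [596.0, 55.0, 30.0], [591.0, 89.0, 30.0], [615.0, 77.0, 30.0], [596.0, 72.0, 30.0], [630.0, 74.0, 30.0], [600.0, 62.0, 30.0], [580.0, 74.0, 30.0], [628.0, 81.0, 30.0], [614.0, 42.0, 30.0], [603.0, 85.0, 30.0]]
30 [580.  42.  30.] [630.  89.  39.]
40 [628.  52.  41.] [630.  89.  44.]
70 [594.  61.  70.] [612.  78.  79.]
80 [594.  60.  80.] [612.  80.  90.]
90 [593.  53.  90.] [611.  81. 100.]
100 [593.  59. 103.] [598.  82. 110.]
110 [592.  41. 111.] [614.  90. 120.]
120 [592.  43. 120.] [614.  90. 129.]
316 236
side 513
[[605.0, 71.0, 30.0], [581.0, 86.0, 30.0], [592.0, 70.0, 30.0], [599.0, 59.0, 30.0], [620.0, 87.0, 30.0], [604.0, 67.0, 30.0], [584.0, 76.0, 30.0], [610.0, 70.0, 30.0], [608.0, 47.0, 30.0], [581.0, 67.0, 30.0], [589.0, 79.0, 30.0], [607.0, 80.0, 30.0]]
30 [581.  42.  30.] [629.  90.  40.]
40 [627.  46.  41.] [630.  87.  47.]
70 [593.  53.  70.] [616.  65.  80.]
80 [594.  47.  80.] [615.  67.  90.]
90 [593.  49.  90.] [614.  69. 100.]
100 [593.  51. 100.] [613.  70. 110.]
110 [591.  44. 110.] [604.  91. 119.]
120 [592.  43. 121.] [595.  89. 129.]
340 241
```

View pics/both1.png

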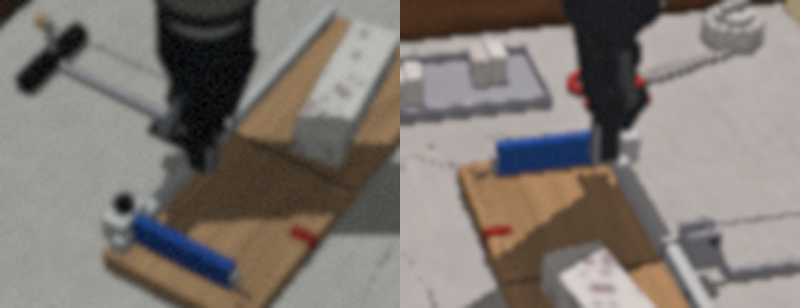

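All three cameras put the shut fingertips at z≈72–76 with the TCP at z=47. The tips are therefore about 27 mm short of the TCP, where the text says 11 mm ahead. I'll confirm that with a light guarded touch on the bed, then redo the push using the measured offset.

```bash
python3 - <<'E'
from h import *
arm.hold(0.1)
hit=arm.servo_line([600,66,-1.5],vel=35,guard=4); o=st(f'bed touch {hit}')
z=o['ee_pos'][2]
if hit: print('tip offset above TCP',26-z)
arm.servo_line([600,66,60],vel=150); arm.servo_line([605,172,60],vel=200)
if hit:
    arm.servo_line([605,172,z+11],vel=100); arm.hold(0.1)
    h2=arm.servo_line([605,135,z+11],vel=30,guard=3.5); st(f'contact {h2}')
E
```

```text
bed touch True 10.23 [600.5  66.    4.7] F [-1.3  0.4  5.9]
tip offset above TCP 21.320649291643115
contact True 12.92 [604.8 149.5  15.3] F [-0.8 -1.  -0.2]
```

The touch confirms it: the tips are 21 mm behind the TCP. The fingers met the blade at y≈149.5, where I expected it. Now the push, then a look.

```bash
python3 - <<'E'
from h import *
hit=arm.servo_line([605.6,74,15.5],vel=32,guard=20); st(f'pushed {hit}')
arm.servo_line([605.6,80,15.5],vel=60)
arm.servo_line([605.6,85,130],vel=200)
arm.servo_line([600,50,160],vel=150); arm.hold(0.1)
i,T,p,d=look('w2',None); C=cloud(d,i,T); roi=(C[...,0]>470)&(C[...,0]<660)&(C[...,1]>-230)&(C[...,1]<190)
analyse(p,d,i,T,roi); st()
E
```

```text
pushed False 15.44 [604.7  76.4  15. ] F [-0.9  5.8 -3.8]
wood 15915 px [511. 246.] rect@z [[509.79998779296875, -18.399999618530273], [511.0, -199.6999969482422], [628.5, -198.89999389648438], [627.2999877929688, -17.600000381469727]] ctr [ 569.2 -108.7] z pct [25.  26.2 27.3]
blue 1479 px [309. 243.] rect@z [[557.7999877929688, 62.099998474121094], [557.9000244140625, 51.099998474121094], [629.2000122070312, 51.70000076293945], [629.2000122070312, 62.70000076293945]] ctr [593.5  56.9] z pct [55.2 56.4 57.6]
bar 7548 rect [[537.0999755859375, -58.79999923706055], [556.9000244140625, -177.39999389648438], [599.0999755859375, -170.3000030517578], [579.2000122070312, -51.70000076293945]] ctr [ 568.1 -114.6] [ 42.7 120.2] 9.501667976379395 z [59.  60.1 61.3]
 17.02 [599.4  51.2 159. ] F [ 0.2 -0.3 -0.5]
```

View pics/w2.png

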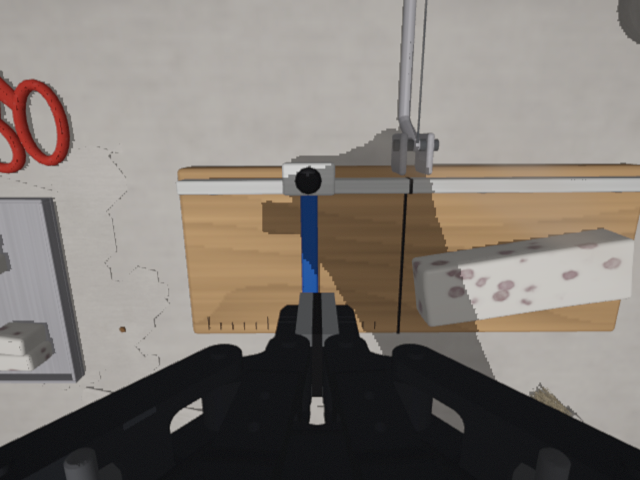

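The blade's top is at u≈301–318, so y≈57, while the tape is at y≈51. The stop needs about 5 mm more. I'll nudge it, then look from the side of the bar with the tape in view and the gripper open.

```bash
python3 - <<'E'
from h import *
arm.servo_line([605,90,120],vel=200); arm.servo_line([605,90,15.5],vel=150)
hit=arm.servo_line([605,69,15.5],vel=25,guard=20); arm.hold(0.15); st(f'pushed {hit}')
arm.servo_line([605,80,15.5],vel=80)
arm.servo_line([605,85,120],vel=250)
arm.reach([560,-70,160],(R.from_euler('z',.0085)*R.from_rotvec([np.pi,0,0])).as_rotvec()); effector.command_gripper(1.0)
i,T,p,d=look('w3',None); C=cloud(d,i,T); roi=(C[...,0]>470)&(C[...,0]<660)&(C[...,1]>-230)&(C[...,1]<190)
analyse(p,d,i,T,roi); st()
E
```

```text
pushed False 19.45 [605.1  71.   15.7] F [-0.7  5.5 -0.4]
wood 20282 px [369. 200.] rect@z [[509.79998779296875, -18.100000381469727], [511.3999938964844, -200.39999389648438], [630.4000244140625, -199.39999389648438], [628.7999877929688, -17.0]] ctr [ 570.1 -108.7] z pct [25.2 26.4 27.6]
red 277 px [169. 281.] rect@z [[506.3999938964844, 56.900001525878906], [506.6000061035156, 45.29999923706055], [527.5, 45.70000076293945], [527.2999877929688, 57.29999923706055]] ctr [516.9  51.3] z pct [26.2 27.3 28.5]
blue 3802 px [150. 200.] rect@z [[536.5, 56.20000076293945], [536.7000122070312, 35.70000076293945], [629.5, 36.400001525878906], [629.2999877929688, 56.900001525878906]] ctr [583.   46.3] z pct [34.7 55.6 57.6]
bar 1023 rect [[554.2000122070312, -158.6999969482422], [557.5, -177.1999969482422], [597.2999877929688, -170.0], [594.0, -151.60000610351562]] ctr [ 575.7 -164.4] [40.4 18.7] 10.167388916015625 z [59.1 60.3 61.4]
 21.85 [560.  -70.1 160. ] F [-0.5 -0.   0.7]
```

View pics/w3.png

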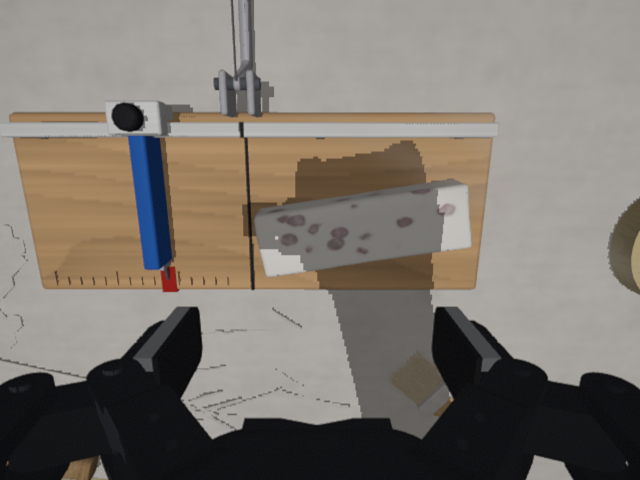

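The blade centre is now at y≈50.6 and the tape at 51.3 (pixel (169,281)), so the pointer stands over it. Now I'll push the bar to the fence with both open fingertips.

```bash
python3 - <<'E'
from h import *
f=np.load('w3.npz'); i,_=cam('wrist'); C=cloud(f['d'],i,f['T'])
Q=C[300:330,180:203].reshape(-1,3); Q=Q[Q[:,2]>80]; off=np.percentile(Q[:,2],2)-160
print('open tip offset',off.round(1),Q[:,0].max().round(1),np.percentile(Q[:,1],[2,98]).round(1))
off=off if 25<off<50 else 34.3
off=min(off,36)
rv=(R.from_euler('z',.0085)*R.from_rotvec([np.pi,0,0])).as_rotvec()
z=38-off
arm.servo_line([500,-101,90],rv,vel=200)
h=arm.servo_line([500,-101,z],vel=100,guard=6); st(f'down {h}')
if not h:
    arm.hold(0.1)
    h=arm.servo_line([562,-100.5,z],vel=40,guard=9); st(f'near {h}')
    if not h:
        h=arm.servo_line([577,-100.5,z],vel=12,guard=8); st(f'fence {h}')
E
```

```text
open tip offset 35.8 627.0 [-27.5 -23.2]
down False 23.51 [ 500.6 -101.     2.7] F [0.5 0.7 0.2]
near False 25.31 [ 562.  -100.5    2.3] F [-0.4  0.1 -1.2]
fence True 26.17 [ 570.9 -100.6    1.6] F [-0.6 -0.8 -0.9]
```

```bash
python3 - <<'E'
from h import *
arm.hold(0.1); st('hold')
arm.servo_line([552,-100.5,2],vel=100)
arm.servo_line([545,-110,180],vel=250); effector.command_gripper(0.0)
i,T,p,d=look('w4',None); C=cloud(d,i,T); roi=(C[...,0]>470)&(C[...,0]<660)&(C[...,1]>-250)&(C[...,1]<190)
m=(C[...,2]>56)&(C[...,2]<64)&(C[...,1]<10)&roi&(C[...,0]<640); m=big(m); v,u=np.nonzero(m); P=plane(np.c_[u,v],i,T,60)
r=cv2.minAreaRect(P[:,:2].astype(np.float32)); print(np.round(cv2.boxPoints(r),1).tolist(),r)
st()
E
```

```text
hold 26.27 [ 570.4 -100.5    1.3] F [ 0.4 -0.4 -0. ]
[[583.4000244140625, -31.299999237060547], [584.5999755859375, -180.6999969482422], [630.0999755859375, -180.39999389648438], [629.0, -31.0]] ((606.7752075195312, -105.84244537353516), (45.524696350097656, 149.40084838867188), 0.4467521905899048)
 28.27 [ 545. -110.  180.] F [ 0.4 -0.8  1.3]
```

View pics/w4.png

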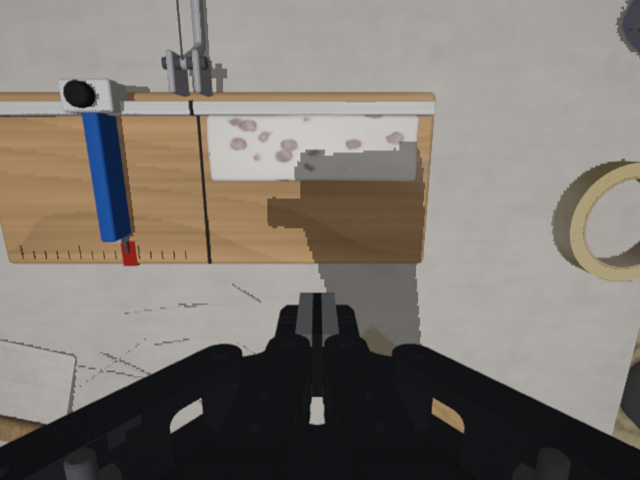

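The bar lies along the fence, at 0.45° as the cutter does, with its ends at y≈-30 and -182. The stop is at u≈110 and the tape at (130,253), still under the pointer. Next I'll push the bar's right end toward the stop.

```bash
python3 - <<'E'
from h import *
rv=(R.from_euler('z',.0085)*R.from_rotvec([np.pi,0,0])).as_rotvec()
arm.servo_line([606,-216,120],rv,vel=200)
h=arm.servo_line([606,-216,16],vel=120,guard=6); st(f'down {h}'); arm.hold(.1)
if not h:
    h=arm.servo_line([605.5,-125,16],vel=35,guard=12); st(f'push {h}')
    if not h:
        arm.hold(.1); st()
        h=arm.servo_line([605.4,-117,16],vel=8,guard=4.5); st(f'stop {h}')
E
```

```text
down False 30.12 [ 606.8 -216.1   16.9] F [ 0.2 -0.  -0.8]
push False 32.98 [ 605.4 -125.2   16. ] F [-1.4 -2.9 -0.7]
 33.08 [ 605.4 -125.2   16. ] F [-1.5 -3.1  1.4]
stop True 33.78 [ 604.8 -121.    15.6] F [-0.   0.3 -0.5]
```

```bash
python3 - <<'E'
from h import *
arm.servo_line([605,-140,16],vel=80)
arm.servo_line([605,-150,130],vel=250); arm.reach([545,-40,180],arm.get_obs()['tcp_rot']); arm.hold(.1)
i,T,p,d=look('w5',None); C=cloud(d,i,T); roi=(C[...,0]>470)&(C[...,0]<628)&(C[...,1]>-250)&(C[...,1]<190)
analyse(p,d,i,T,roi)
m=(C[...,2]>56)&(C[...,2]<64)&roi&(p.max(-1).astype(int)-p.min(-1)<70)&(C[...,1]<60); m=big(m); v,u=np.nonzero(m); P=plane(np.c_[u,v],i,T,60)
r=cv2.minAreaRect(P[:,:2].astype(np.float32)); print(np.round(cv2.boxPoints(r),1).tolist(),r)
st()
E
```

```text
wood 24534 px [415. 202.] rect@z [[509.1000061035156, -18.0], [510.70001220703125, -200.3000030517578], [628.7000122070312, -199.1999969482422], [627.0999755859375, -17.0]] ctr [ 568.9 -108.6] z pct [25.1 26.3 27.6]
red 252 px [209. 255.] rect@z [[507.20001220703125, 56.79999923706055], [507.3999938964844, 45.5], [527.0999755859375, 45.900001525878906], [526.9000244140625, 57.20000076293945]] ctr [517.1  51.3] z pct [26.3 27.3 28.5]
blue 2381 px [194. 184.] rect@z [[535.7999877929688, 56.29999923706055], [535.9000244140625, 38.79999923706055], [627.7000122070312, 39.5], [627.5999755859375, 57.0]] ctr [581.8  47.9] z pct [38.3 56.3 57.7]
bar 8094 rect [[583.5999755859375, 43.0], [586.2000122070312, -103.80000305175781], [628.5999755859375, -103.0], [626.0999755859375, 43.79999923706055]] ctr [606.1 -30. ] [ 42.5 146.8] 0.9932106733322144 z [59.3 60.5 61.8]
[[582.7000122070312, 44.79999923706055], [583.5, -105.19999694824219], [628.2999877929688, -105.0], [627.4000244140625, 45.0]] ((605.478515625, -30.095947265625), (44.7325553894043, 149.9915771484375), 0.31370601058006287)
 35.52 [544.7 -41.3 178.9] F [ 0.6  0.2 -0.4]
```

View pics/w5.png

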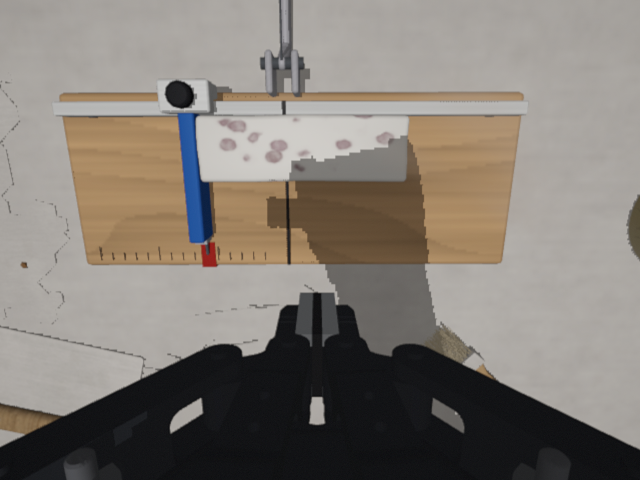

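The bar's end meets the blade at u≈200 and its long side runs along the fence at v≈115. The pointer is over the tape at (209,255). Blade centre, tape and bar end agree to within 1 mm, so I'm handing in.

```bash
python3 -c "
from h import *
print(workorder.close_job())"
```

```text
the job is handed in; nothing more can be done
None
```

The job is handed in, result not reported: in my last picture the stop's pointer was within 1 mm of the tape's middle and the bar lay flat on the fence with its end on the stop (the shut fingertips measured 21 mm behind the TCP, not 11 mm ahead as stated, so my first push passed over the stop without touching it).

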